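# Select a feed through the H-gate

## Task

With closed fingers, push the gearbox's feed lever out of its parking notch and through the H-shaped gate until it is fully home in the slot marked by the plus-shaped (cross) plate, without running it into any of the other marked slots. Push gently with the fingertips or the outside of the fingers, do not pinch the knob or force it against the gate, leave everything else on the bench where it is, and finish clear of the lever.

Things in the scene. Friction and masses are not known exactly. Their poses are not given: they have to be found in the camera images.
- gearbox: Grey feed gearbox bolted to the table at a varying place and yaw, foot 220 x 270 mm, bare aluminium gate plate (140 x 150 mm) on top; origin at the table under the gate's centre. Axes: z up, x along the slot legs (towards the motor, away from the robot), y across. The upright lever comes up through the gate
- gate (a point): Gate centre, on the plate's top face 110 mm above the table, axes as the gearbox. The 16 mm wide slot: a crossbar along y, ending 36 mm either side; at y = +28 and -28 mm legs to +x and to -x (an H, four marked slots), and at y = 0 one leg to -x only, the unmarked parking notch. All legs end 34 mm from the gate's centre line. At either end of the crossbar the lever is in line with the legs
- knob (a point): Centre of the black ball knob (36 mm across) on the lever, a 12 mm stem that tilts both ways about a point 100 mm below the gate centre. Knob centre 180 mm from that point: 190 mm above the table upright; home in a slot about 175 mm, and 48 mm in x, 51 mm in y from the gate centre. Starts in the notch, leaning to -x. Stays where left; about 2 N at the knob moves it; slot edges are firm
- stem (a point): The point on the stem's middle line 95 mm from its pivot, i.e. level with the gate plate; it shows where the lever is in the slot
- cross (a joint): tilt of the lever across the gate (rad): 0 in the middle, about +0.29 in the pair of slots on the gate's +y side, about -0.29 in the pair on the -y side
- shift (a joint): tilt of the lever along the slot legs (rad): 0 in the crossbar, about +0.28 fully home in the slots on the +x side, about -0.28 fully home in those on the -x side (and at the bottom of the parking notch). The slot ends are firm stops: driving the knob 5 mm beyond one takes over 30 N
- mark_cross: Plus-shaped (cross, 26 mm over the arms, arms 8 mm wide): marks the wanted slot. Dark steel index plate, 8 mm high, fixed on the gate plate 55 mm along x (either way) and 28 mm along y (either way) from the gate centre, just beyond the closed end of the slot it marks; origin under its centre. Which plate marks which slot varies
- mark_disc: Round (24 mm): marks another slot. Dark steel index plate, 8 mm high, fixed on the gate plate 55 mm along x (either way) and 28 mm along y (either way) from the gate centre, just beyond the closed end of the slot it marks; origin under its centre. Which plate marks which slot varies
- mark_square: Square (21 mm): marks another slot. Dark steel index plate, 8 mm high, fixed on the gate plate 55 mm along x (either way) and 28 mm along y (either way) from the gate centre, just beyond the closed end of the slot it marks; origin under its centre. Which plate marks which slot varies
- mark_bar: Narrow straight bar (26 x 8 mm): marks another slot. Dark steel index plate, 8 mm high, fixed on the gate plate 55 mm along x (either way) and 28 mm along y (either way) from the gate centre, just beyond the closed end of the slot it marks; origin under its centre. Which plate marks which slot varies
- ring_gauge: loose steel ring, 28 mm across, 18 mm high, standing on the gearbox's shoulder; leave alone
- gauge_block: loose steel block 35 x 30 x 12 mm on the table beside the gearbox; leave alone
- vee_block: loose dark steel vee block 60 x 45 x 45 mm on the table; leave alone
- screwdriver: loose screwdriver lying on the table; leave alone
- wrench: loose wrench lying on the table; leave alone
- parts_box: loose white box with yellow lid, 126 x 90 x 55 mm; leave alone

How it is judged (in metres and radians):
At the end, for the whole second after the job is handed in: The lever rests in the slot marked by the cross, its stem at plate level within 35 mm of the cross plate's centre seen from above (fully home is about 29 mm; so within about 6 mm of the slot's end), and is still (horizontal distance between stem and mark_cross below 0.035 m and velocity of joint shift between -0.05 and 0.05 rad/s and velocity of joint cross between -0.05 and 0.05 rad/s); the robot touches nothing.
It fails at once if the lever goes into a slot other than the one marked by the cross (more than about two thirds of the leg) (horizontal distance between stem and mark_disc below 0.037 m or horizontal distance between stem and mark_square below 0.037 m or horizontal distance between stem and mark_bar below 0.037 m).
It fails at once if the lever is pushed or squeezed with more than 35 N (contact force between the fingers and shift above 35 N).
It fails at once if a bystander is moved by more than 20 mm (distance of any of ring_gauge, gauge_block, vee_block, screwdriver, wrench, parts_box from where it was at the start of the episode above 0.02 m).
It also fails if it takes over 54 s, if anything falls off the work surface, if the arm or the gripper's body presses on something with over 40 N, if the wrist force passes 120 N, or if a joint passes its speed limit or range.

## Robot

A 7-joint arm with a two-finger parallel gripper is mounted at the origin on the work surface. World frame = base frame: x ahead of the robot, y to its left, z up, the work surface at z = 0. Lengths are in m, angles in degrees, forces in N, time in s.
With the tool pointing down it reaches from about 0.35 to 0.9 m from the base axis. Payload 8.1 kg.
Tool frame: the origin (TCP) lies midway between the tips of the shut fingers; the grasp point (between the pads) lies 19 mm behind it; z points along the fingers, y is the line along which they close (so a half turn about z gives the same grasp; the last joint's range is limited). The gripper opens to 92 mm and grips with 3 to 60 N. Pads are 19 mm wide; open, the fingers measure 130 mm over their backs; the gripper's body (75 mm by 190 mm) begins 47 mm behind the grasp point.
Start: joints at [71.242, 24.895, 1.432, 90.138, -0.665, 64.973, -4.303], TCP at [0.139, -0.609, 0.227] pointing down, gripper open.
Joint ranges: [-149.89, 149.89], [-25.12, 119.58], [-72.63, 75.52], [4.76, 147.25], [-75.54, 255.54], [6.69, 114.76], [-157.13, 157.13]. Speed limits (degrees/s): [127.2, 127.2, 172.46, 172.46, 180, 180, 180].

## Interface

Orientations are given as a 3x3 rotation matrix whose columns are the frame's x, y, z axes.
In Python, from station import bot gives the robot as it stands. Calls block until the motion is done:
- bot.reach(position, orientation): joint-space move of the TCP to a pose.
- bot.move_straight(position, vel=0.15, attitude=None): straight line of the TCP; attitude=None keeps the orientation; vel is the mean speed in m/s.
- bot.goto_joints(angles): joint-space move.
- bot.gripper_to(opening): opening from 0.0 (shut) to 1.0 (fully open); the grip force is fixed at half the most; returns when the fingers have stopped.
- bot.dwell(seconds).
- bot.inverse_kinematics(position, orientation): joint angles nearest the present ones, or None.
- bot.get_obs(): the state.
- bot.snapshot(name): name is "scene" or "top" or "wrist"; returns a dict with "pixels" (384x512x3 uint8, red, green, blue), "mtx" (3x3 intrinsics, pixels), "R" (3x3) and "t" (3): a world point X has camera coordinates R X + t. Camera axes: x right, y down, z forward; pixel columns grow to the right and rows downward; lengths in m; the calibration is good to about 2 mm. The wrist camera is an equidistant fisheye: a pixel r from the principal point sees the ray r / f radians off the axis. A picture is of the moment at which its call begins. There is no depth.
A pose or a line that the arm cannot do raises bot.MotionError and nothing moves.
- bot.job_done(): hands the job in; it is judged then, once.
The state is a dict: "time_s": time; "q": joint angles; "joint_vel": joint speeds; "joint_efforts": joint torques, N m; "eef_pos": TCP position; "tcp_rot": TCP orientation; "wrist_force": force on the tool from outside, world axes, zero at the start; "torque": the same for the moment, N m; "grip_width": opening from 0.0 (shut) to 1.0 (fully open); "grasp_force": force on a finger pad.
Only numpy, scipy, OpenCV 4.12 (cv2) and the standard library are available. Lean on these libraries where they do the work, as an engineer would, in place of code of your own. Each camera call takes 0.05 s, during which the arm holds its last target. There are 200 camera calls.

## Working session

There is one attempt and no reset: what is moved stays moved. The work goes in short steps, each a Python script; the robot and the scene stay as the last script left them, time stands still between calls to the robot, and variables do not carry over. Pictures are saved under pics/ and viewed, at most 10 in all, crops included, and the job is handed in when it is done.

```bash
mkdir -p pics; python3 - <<'E'
from station import bot
import cv2,numpy as np
for n in("scene","top"):
    s=bot.snapshot(n); cv2.imwrite(f"pics/{n}0.png",cv2.resize(s["pixels"][:,:,::-1],(800,600),interpolation=cv2.INTER_CUBIC))
    print(n,s["mtx"].tolist(),np.round(-s["R"].T@s["t"],3),np.round(s["R"],3).tolist())
E
```

```text
scene [[346.43761587362445, 0.0, 255.6324839499566], [0.0, 346.43761587362445, 185.87054372234283], [0.0, 0.0, 1.0]] [1.009 0.459 0.833] [[-0.703, 0.711, 0.003], [0.516, 0.514, -0.686], [-0.489, -0.48, -0.728]]
top [[357.4242585202863, 0.0, 250.2540592009778], [0.0, 357.4242585202863, 183.65369575026776], [0.0, 0.0, 1.0]] [ 0.483 -0.023  1.365] [[0.01, -1.0, 0.003], [-0.999, -0.011, -0.048], [0.048, -0.002, -0.999]]
```

View pics/scene0.png

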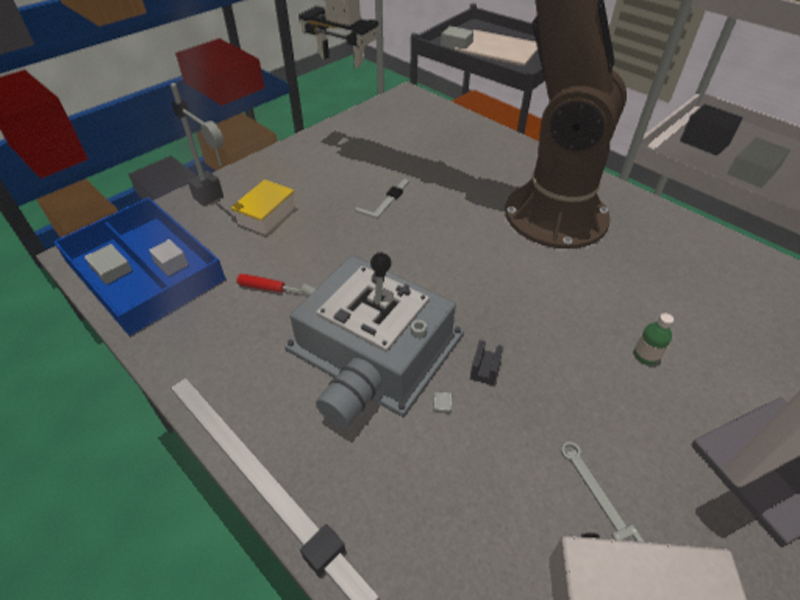

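View pics/top0.png

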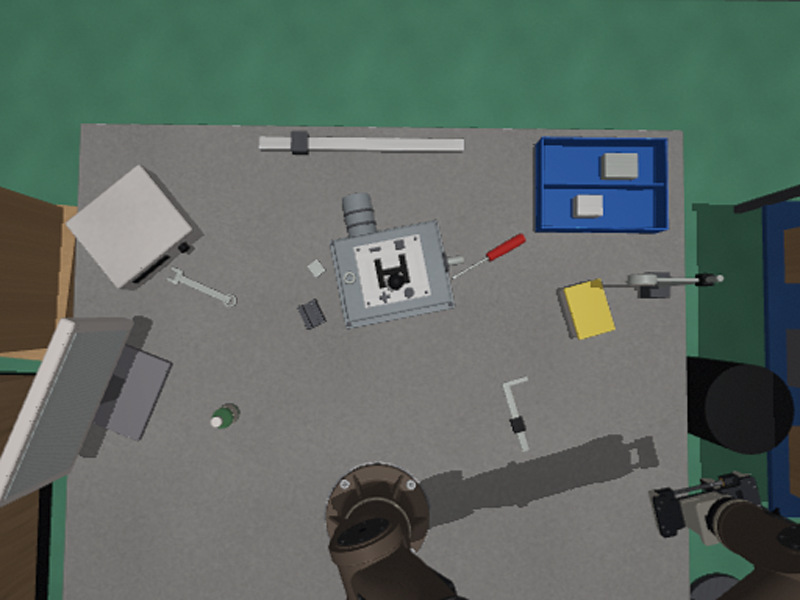

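The top view shows the plates on the gate: cross at (384,297), which is the -x,+y slot; disc at (409,293), -x,-y; square at (399,244), +x,-y; bar at (376,249), +x,+y. The knob is at (396,283). Next I'll fit the gate pose from the four marks.

```bash
cat > h.py <<'E'
from station import bot
import numpy as np,cv2
def back(s,uv,z):
    d=s["R"].T@np.linalg.solve(s["mtx"],[uv[0],uv[1],1.]); c=-s["R"].T@s["t"]
    return c+d*(z-c[2])/d[2]
def proj(s,X):
    p=s["mtx"]@(s["R"]@np.asarray(X)+s["t"]); return p[:2]/p[2]
M={"cross":(-.055,.028),"disc":(-.055,-.028),"square":(.055,-.028),"bar":(.055,.028)}
E
python3 - <<'E'
from h import *
s=bot.snapshot("top"); k=.64
px={"cross":(384,297),"disc":(409,293),"square":(399,244),"bar":(376,249)}
W={n:back(s,(np.array(p)+.5)*k-.5,.118)[:2] for n,p in px.items()}
A=np.array([M[n] for n in px]);B=np.array([W[n] for n in px])
c=B.mean(0); z=(A[:,0]-1j*A[:,1])@((B-c)@[1,1j]); yaw=np.angle(z)
R=np.array([[np.cos(yaw),-np.sin(yaw)],[np.sin(yaw),np.cos(yaw)]])
print(c,np.degrees(yaw),np.round((B-c-A@R.T)*1e3,1).tolist())
kn=back(s,(np.array((396,283))+.5)*k-.5,.175)[:2]; print("knob in gate",R.T@(kn-c))
im=s["pixels"][140:220,205:305,::-1]; cv2.imwrite("pics/crop1.png",cv2.resize(im,(800,640))[:600])
import json
print(bot.get_obs()["time_s"],bot.get_obs()["wrist_force"])
for yy in(0,90,180,-90):
    a=yaw+np.radians(yy); x=np.array([np.cos(a),np.sin(a),0]);zz=np.array([0,0,-1.]);O=np.stack([x,np.cross(zz,x),zz],1)
    p=np.r_[c+R@[-.13,0],.16]; print(yy,bot.inverse_kinematics(p,O))
E
```

```text
[ 0.58007342 -0.02753168] 11.119100844361732 [[0.3, 0.4], [-1.0, -0.4], [0.8, 1.8], [-0.2, -1.7]]
knob in gate [-0.0317587  -0.00255791]
0.15 [ 0.45450473  0.13262847 -0.35394667]
0 [ 23.20335192  16.24262096 -28.13768964 116.00543978   9.91359437
  50.01162458 -89.26406433]
90 [ 31.64206114  18.17956652 -38.81980579 115.40085742  14.54220793
  51.16198797  -3.87391936]
180 [ 43.52146987  22.84413861 -55.25688873 114.62715262  23.16570325
  54.186377    77.54798308]
-90 [ -50.10370853   23.61397927   67.33995776  121.06311653  -27.66116386
   52.77320788 -135.88714282]
```

View pics/crop1.png

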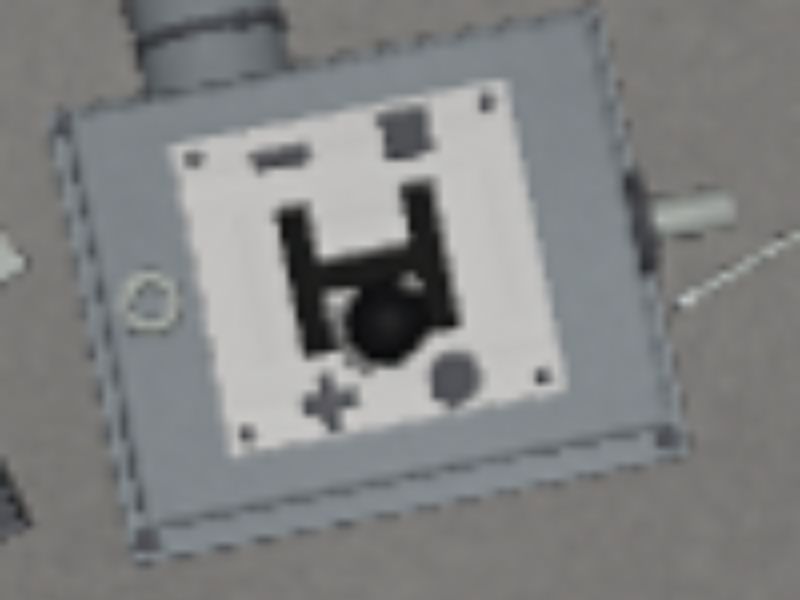

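Crop: cross (330,401), disc (455,378), square (406,133), bar (281,157), knob (385,320). The cross slot is confirmed at -x,+y. The knob is about 32 mm towards -x. I'll refine the pose and go in behind the knob.

```bash
cat >> h.py <<'E'
import os,json
def setpose(c,yaw): json.dump([list(c),yaw],open("pose.json","w"))
if os.path.exists("pose.json"):
    c,yaw=json.load(open("pose.json")); c=np.array(c)
    R=np.array([[np.cos(yaw),-np.sin(yaw)],[np.sin(yaw),np.cos(yaw)]])
    zz=np.array([0,0,-1.]); x_=np.r_[R[:,0],0]; O=np.stack([x_,np.cross(zz,x_),zz],1)
    def P(x,y,z=.16): return np.r_[c+R@[x,y],z]
    def state():
        o=bot.get_obs(); g=R.T@(np.array(o["eef_pos"])[:2]-c); f=np.array(o["wrist_force"])
        return g,R.T@f[:2],f[2],o["time_s"]
    def push(x0,y0,x1,y1,fmax,step=.002,vel=.03,z=.16):
        """step along a gate-frame line; stop when the force along it, above the starting force, passes fmax"""
        a,b=np.array([x0,y0]),np.array([x1,y1]); L=np.linalg.norm(b-a); d=(b-a)/L
        f0=state()[1]; log=[]
        for s in np.append(np.arange(step,L,step),L):
            bot.move_straight(P(*(a+d*s),z),vel=vel); g,f,_,t=state(); F=-(f-f0)@d
            log.append((round(s*1e3,1),round(F,1)))
            if F>fmax: break
        print(log,"g",np.round(g*1e3,1),"t",round(t,2)); return g
E
python3 - <<'E'
from h import *
s=bot.snapshot("top")
px={"cross":(330,401),"disc":(455,378),"square":(406,133),"bar":(281,157),"knob":(385,320)}
f=lambda p,z:back(s,(np.array(p)+.5)/8-.5+[205,140],z)[:2]
n=list(M);A=np.array([M[i] for i in n]);B=np.array([f(px[i],.118) for i in n])
c=B.mean(0);yaw=np.angle((A[:,0]-1j*A[:,1])@((B-c)@[1,1j]));setpose(c,yaw)
R=np.array([[np.cos(yaw),-np.sin(yaw)],[np.sin(yaw),np.cos(yaw)]])
print(c,np.degrees(yaw),np.round((B-c-A@R.T)*1e3,1).tolist(),R.T@(f(px["knob"],.186)-c))
E
python3 - <<'E'
from h import *
bot.gripper_to(0.0)
bot.reach(P(-.12,0,.30),O); bot.move_straight(P(-.10,0,.16),vel=.15)
print(state())
s=bot.snapshot("top"); cv2.imwrite("pics/c2.png",cv2.resize(s["pixels"][140:240,205:305,::-1],(600,600)))
E
```

```text
[ 0.58052492 -0.02704543] 11.775223714898022 [[0.8, -0.2], [-0.0, 0.2], [-0.5, 0.1], [-0.2, -0.1]] [-0.02806974 -0.00136682]
(array([-9.95460989e-02, -7.89837405e-05]), array([-0.01676163, -0.4962197 ]), np.float64(-0.10096617235658698), 5.05)
```

```bash
python3 - <<'E'
from h import *
bot.move_straight(P(-.075,0),vel=.1)
push(-.075,0,-.030,0,7,step=.003,vel=.04)
s=bot.snapshot("scene"); u=proj(s,P(0,0,.15)).astype(int); print(u)
cv2.imwrite("pics/s3.png",cv2.resize(s["pixels"][u[1]-60:u[1]+60,u[0]-70:u[0]+70,::-1],(700,600),interpolation=cv2.INTER_CUBIC))
E
```

```text
[(np.float64(3.0), np.float64(0.1)), (np.float64(6.0), np.float64(-0.7)), (np.float64(9.0), np.float64(0.2)), (np.float64(12.0), np.float64(-0.1)), (np.float64(15.0), np.float64(-0.2)), (np.float64(18.0), np.float64(0.8)), (np.float64(21.0), np.float64(1.3)), (np.float64(24.0), np.float64(1.7)), (np.float64(27.0), np.float64(0.2)), (np.float64(30.0), np.float64(1.4)), (np.float64(33.0), np.float64(1.0)), (np.float64(36.0), np.float64(1.6)), (np.float64(39.0), np.float64(0.1)), (np.float64(42.0), np.float64(0.5)), (np.float64(45.0), np.float64(0.3))] g [-29.8   0. ] t 9.25
[238 184]
```

View pics/s3.png

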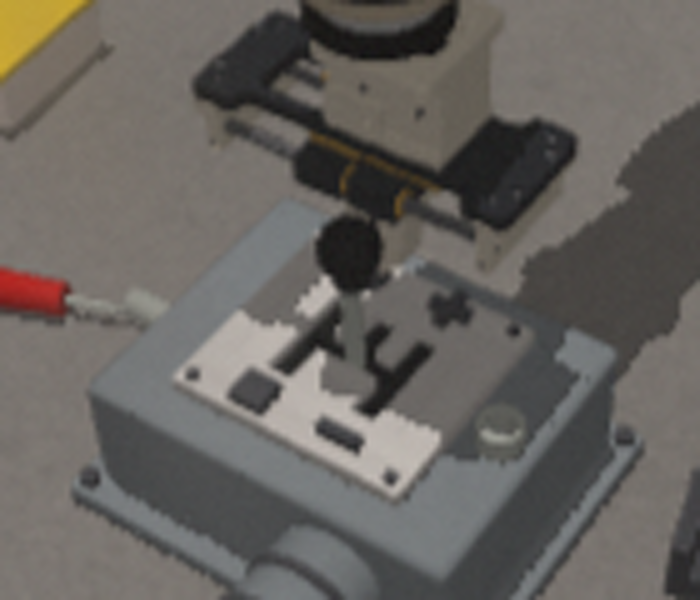

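The fingers are behind the knob, seen at (350,253) in the crop, and the stem is standing up near the crossbar. I'll measure the knob's gate position.

```bash
cat >> h.py <<'E'
    def knob(z=.19):
        """dark knob in the scene view near the gate -> gate-frame mm"""
        s=bot.snapshot("scene"); u=proj(s,P(0,0,.19)).astype(int); r=30
        g=cv2.cvtColor(s["pixels"][u[1]-r:u[1]+r,u[0]-r:u[0]+r],cv2.COLOR_RGB2GRAY)
        m=cv2.morphologyEx((g<38).astype(np.uint8),cv2.MORPH_OPEN,np.ones((7,7),np.uint8))
        n,l,st,ce=cv2.connectedComponentsWithStats(m)
        for i in range(1,n):
            uv=ce[i]+u-r; print("blob",st[i,2:],np.round(uv,1),"gate mm",np.round(R.T@(back(s,uv,z)[:2]-c)*1e3,1))
E
python3 - <<'E'
from h import *
knob(); s=bot.snapshot("scene"); uv=np.array([350,253])/5+[238-70,184-60]; print(uv,R.T@(back(s,uv,.19)[:2]-c)*1e3)
for x in(-.01,0,.01): print(x,(proj(s,P(x,0,.19))-[168,124])*5)
E
```

```text
blob [ 8 12 85] [262.8 157.1] gate mm [-93.3  18.6]
blob [ 10  11 105] [237.6 173.9] gate mm [-1.2 -1.9]
[238.  174.6] [0.44856374 0.51388289]
-0.01 [360.51095641 240.95929055]
0 [349.68664002 252.11934683]
0.01 [338.7243042  263.42170353]
```

```bash
python3 - <<'E'
from h import *
bot.move_straight(P(-.05,0),vel=.1)
bot.move_straight(P(-.05,-.065),vel=.15); bot.move_straight(P(0,-.065),vel=.15)
push(0,-.065,0,-.005,7,step=.004,vel=.05)
knob(.188)
E
```

```text
[(np.float64(4.0), np.float64(1.4)), (np.float64(8.0), np.float64(-0.1)), (np.float64(12.0), np.float64(0.3)), (np.float64(16.0), np.float64(0.8)), (np.float64(20.0), np.float64(1.2)), (np.float64(24.0), np.float64(-0.5)), (np.float64(28.0), np.float64(-0.0)), (np.float64(32.0), np.float64(0.4)), (np.float64(36.0), np.float64(0.0)), (np.float64(40.0), np.float64(0.0)), (np.float64(44.0), np.float64(1.0)), (np.float64(48.0), np.float64(1.1)), (np.float64(52.0), np.float64(0.2)), (np.float64(56.0), np.float64(1.0)), (np.float64(60.0), np.float64(0.2)), (np.float64(60.0), np.float64(0.5))] g [ 0. -5.] t 14.82
blob [ 13  13 128] [256. 162.] gate mm [-68.   12.7]
blob [ 7  7 49] [234. 168.] gate mm [-15.9 -24.1]
blob [ 9  7 63] [249. 181.] gate mm [ 2.6 36.6]
```

```bash
python3 - <<'E'
from h import *
s=bot.snapshot("scene")
cv2.imwrite("pics/s4.png",cv2.resize(s["pixels"][124:244,168:308,::-1],(700,600),interpolation=cv2.INTER_CUBIC))
for y in(.03,.04,.05): print(y,((proj(s,P(0,y,.187))-[168,124])*5).round())
E
```

```text
0.03 [397. 278.]
0.04 [413. 286.]
0.05 [429. 294.]
```

View pics/s4.png

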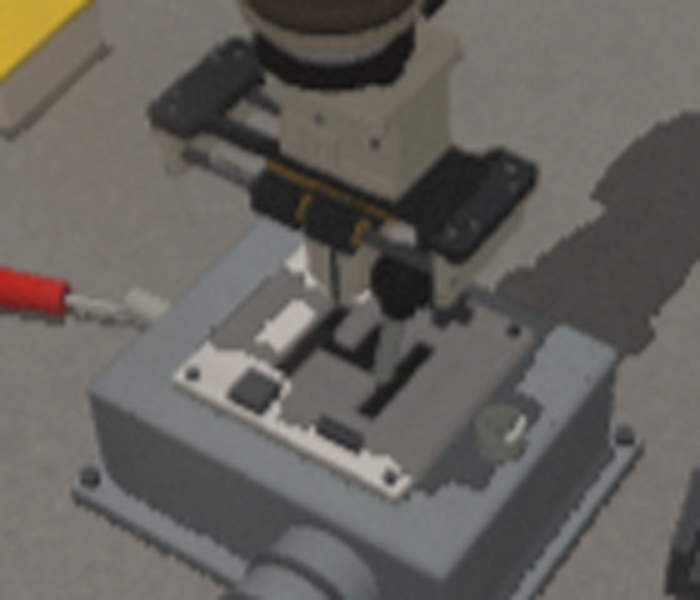

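The knob at (400,285) is about 34 mm across towards the cross side, and the stem is in the crossbar. I'll continue to the end of the crossbar.

```bash
python3 - <<'E'
from h import *
push(0,-.005,0,.018,6,step=.0015,vel=.03)
s=bot.snapshot("scene")
cv2.imwrite("pics/s5.png",cv2.resize(s["pixels"][124:244,168:308,::-1],(700,600),interpolation=cv2.INTER_CUBIC))
for y in(.04,.05,.055): print(y,((proj(s,P(0,y,.184))-[168,124])*5).round())
E
```

```text
[(np.float64(1.5), np.float64(-0.1)), (np.float64(3.0), np.float64(1.2)), (np.float64(4.5), np.float64(0.8)), (np.float64(6.0), np.float64(0.9)), (np.float64(7.5), np.float64(0.3)), (np.float64(9.0), np.float64(-0.1)), (np.float64(10.5), np.float64(0.6)), (np.float64(12.0), np.float64(0.7)), (np.float64(13.5), np.float64(-1.2)), (np.float64(15.0), np.float64(-0.6)), (np.float64(16.5), np.float64(0.1)), (np.float64(18.0), np.float64(0.1)), (np.float64(19.5), np.float64(0.7)), (np.float64(21.0), np.float64(2.9)), (np.float64(22.5), np.float64(5.0)), (np.float64(23.0), np.float64(6.2))] g [-0.1 16.3] t 18.92
0.04 [413. 290.]
0.05 [429. 298.]
0.055 [437. 301.]
```

View pics/s5.png

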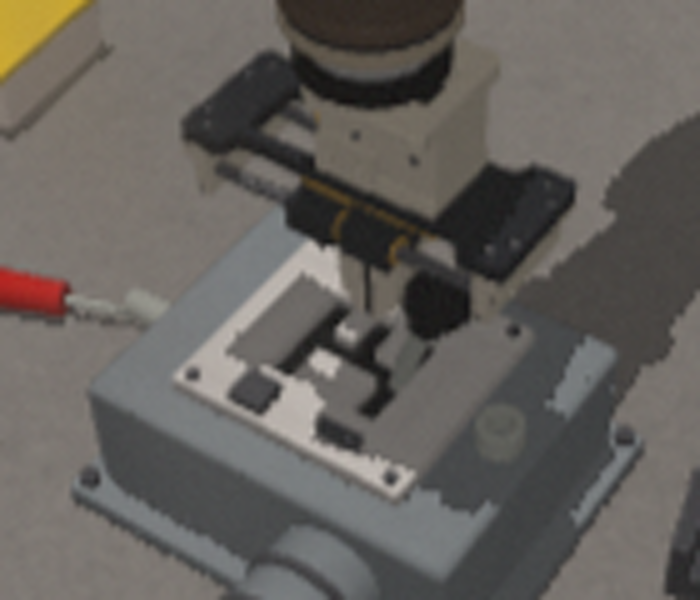

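The knob at (437,302) is about 54 mm across, so it is at the crossbar's end. The firm stop was also felt at about 6 N. Next I go around to the +x side and push -x.

```bash
python3 - <<'E'
from h import *
bot.move_straight(P(0,-.005),vel=.08)
bot.move_straight(P(.055,-.005),vel=.12); bot.move_straight(P(.055,.050),vel=.12)
push(.055,.050,-.012,.050,7,step=.004,vel=.04)
push(-.012,.050,-.026,.050,6,step=.0015,vel=.03) if abs(state()[0][0]+.012)<.002 else print("stopped early")
s=bot.snapshot("scene")
cv2.imwrite("pics/s6.png",cv2.resize(s["pixels"][124:244,168:308,::-1],(700,600),interpolation=cv2.INTER_CUBIC))
for x in(-.04,-.045,-.05): print(x,((proj(s,P(x,.051,.175))-[168,124])*5).round())
E
```

```text
[(np.float64(4.0), np.float64(-0.7)), (np.float64(8.0), np.float64(-0.2)), (np.float64(12.0), np.float64(-0.9)), (np.float64(16.0), np.float64(-0.3)), (np.float64(20.0), np.float64(-1.4)), (np.float64(24.0), np.float64(-0.1)), (np.float64(28.0), np.float64(-0.5)), (np.float64(32.0), np.float64(-0.4)), (np.float64(36.0), np.float64(-0.3)), (np.float64(40.0), np.float64(0.3)), (np.float64(44.0), np.float64(-0.3)), (np.float64(48.0), np.float64(-0.2)), (np.float64(52.0), np.float64(-0.6)), (np.float64(56.0), np.float64(-1.0)), (np.float64(60.0), np.float64(-0.2)), (np.float64(64.0), np.float64(-0.9)), (np.float64(67.0), np.float64(-0.5))] g [-12.3  50. ] t 24.87
[(np.float64(1.5), np.float64(1.4)), (np.float64(3.0), np.float64(1.1)), (np.float64(4.5), np.float64(1.9)), (np.float64(6.0), np.float64(2.8)), (np.float64(7.5), np.float64(6.6))] g [-18.6  50. ] t 26.12
-0.04 [472. 265.]
-0.045 [477. 259.]
-0.05 [482. 254.]
```

View pics/s6.png

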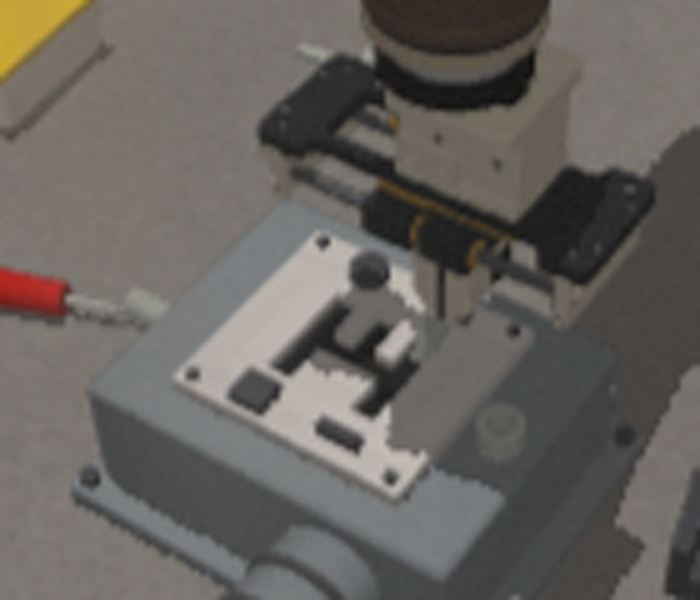

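The knob is hidden behind the fingers, and the force rose at the expected slot end (knob about -48 mm). I'll back off and check.

```bash
python3 - <<'E'
from h import *
bot.move_straight(P(.06,.050),vel=.1); bot.move_straight(P(.06,.05,.30),vel=.2); bot.move_straight(P(.06,-.22,.30),vel=.2)
knob(.175)
s=bot.snapshot("top")
cv2.imwrite("pics/t7.png",cv2.resize(s["pixels"][140:215,205:305,::-1],(800,600)))
S=P(-.026,.027,.11)
for x in(-.038,-.048): print((proj(s,P(x,.051,.175))-[205,140])*8)
print(state())
E
```

```text
blob [ 8  7 56] [261.5 177. ] gate mm [-38.5  49.2]
[262.50207112 365.74733446]
[267.11956386 389.29775327]
(array([ 0.06044715, -0.21854159]), array([-0.51256263, -0.33018612]), np.float64(-0.0447030956408187), 29.5583)
```

View pics/t7.png

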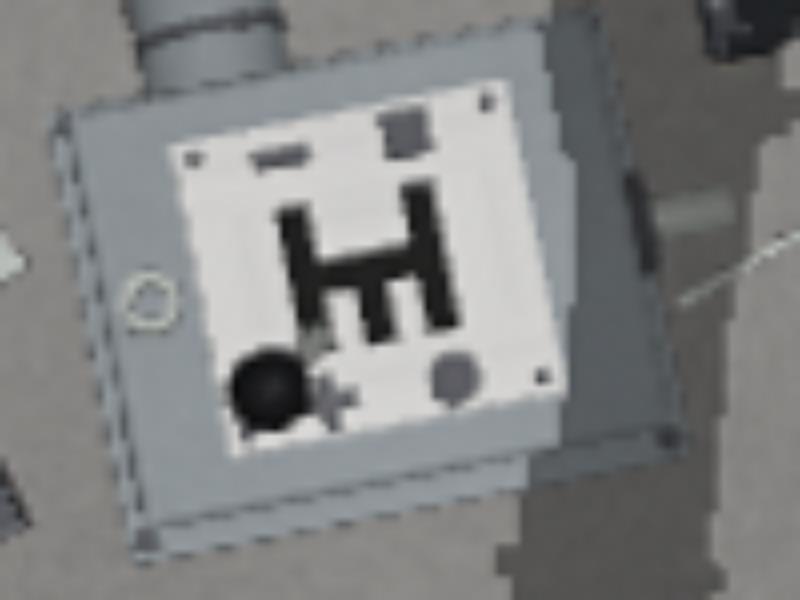

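The knob at (270,390) matches the predicted home position, -48 mm at (267,389). The lever is in the cross slot and the ring hasn't moved, so I'm handing in.

```bash
python3 -c "
from station import bot
print(bot.job_done())"
```

```text
the job is handed in; nothing more can be done
None
```

The feed lever is fully home in the cross-marked slot and the arm is clear of it; I handed the job in at about 30 s of the 54 s allowed, and the hand-in call returned no verdict.

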